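Close up the reloaded label printer

ROBOT

A 6-joint arm with a two-finger parallel gripper is mounted at the origin on the work surface. World frame = base frame: x ahead of the robot, y to its left, z up, the work surface at z = 0. Lengths are in m, angles in degrees, forces in N, time in s.
With the tool pointing down it reaches from about 0.3 to 0.75 m from the base axis. Payload 8.5 kg.
Tool frame: the origin (TCP) lies at the very end of the fingers, on their centre line; the grasp point (between the pads) lies grasp_offset behind it (grasp_offset is the distance from the TCP to the grasp point, in m); x points along the fingers, z is the direction in which the jaws open and shut, and the axes are right-handed (so a half turn about x gives the same grasp; the last joint's range is limited). The gripper opens to 85 mm and grips with 20 to 120 N. Pads are 22 mm wide; open, the fingers measure 114 mm over their backs; the gripper's body (76 mm by 85 mm) begins 54 mm behind the grasp point. The pads swing forward as they close: fully open they stand 13 mm farther back than shut.
Start: joints at [-86.648, 21.807, 74.336, -0, 83.858, -12.336], TCP at [0.149, -0.529, 0.231] pointing down, gripper open.
Joint ranges: [-178.18, 178.18], [-50.72, 133.34], [12.68, 142.11], [-81.47, 261.47], [9.98, 163.14], [-165.26, 165.26]. Speed limits (degrees/s): [136.94, 136.94, 180, 180, 180, 180].

INTERFACE

Orientations are given as a 3x3 rotation matrix whose columns are the frame's x, y, z axes.
In Python, from rig import observe, get_image, close_job, recognise, grasp_offset gives the robot as it stands.
- The arm moves only by the tool drive_tool, never from a script. Its argument "targets" is a list that holds one entry, the list of rows, each a list of 7 numbers: the shift along the tool's x, y, z in units of 50 mm (1.0 is 50 mm), then the turn, a rotation vector about the tool's x, y, z in rad, then the opening, from -1 (shut) to 1 (fully open), so that 0 is half open. A call has 1 to 5 rows; each row shifts and turns the commanded pose from where the row before left it, along the tool's axes as they then stand; what a row does not reach is not made up. A row lasts 1/10 s, in which the tool goes at most 50 mm and 8.59 degrees, less where a joint would pass 70% of its speed; a pose out of reach is approached as far as the arm can. A call is refused whole if a number of a shift passes 1 or a number of a turn 0.15, either way. A call with a gripper value outside its range is refused whole. The fingers move at their own pace and stop on an object; "force" is the grip in N (left out, the last holds). Time passes only in rows, so rows that do not move let the fingers close. It gives the time, the measured TCP pose, the force and the opening at its end, in the units of the state.
- observe(): the state, without advancing time (a new reading comes with each control period).
- get_image(name): name is "scene" or "top" or "wrist"; returns a dict with "image" (480x640x3 uint8, red, green, blue), "fx", "fy", "cx", "cy" (pixels), "rvec" (rotation vector, rad) and "tvec" (3), from world to camera coordinates, as OpenCV has them. Camera axes: x right, y down, z forward; pixel columns grow to the right and rows downward; lengths in m; the calibration is good to about 2 mm. A picture is of the moment at which its call begins. There is no depth.
- close_job(): hands the job in, once; it reports no verdict.
Trained networks look in a picture, given as the dict that the camera call returned (one of the last four; its "shot" number tells which), for a name from the list of things; names that differ only in an ending like _2 or _b are one class to them, and where a whole thing is asked for, a point or a joint stands for the part that bears it (a point fixed in the world has none). Each returns a list of dicts, best first, with "p" (0 to 1); they miss things now and then, are a little off and sometimes report something else, mostly with a low value. They report only what shows in the picture. A call takes as long as a camera call.
- recognise(label, picture): "at" ([column, row] as shares, 0 to 1, of the picture: columns of its width, rows of its height, amid what is visible of it).
The state is a dict: "time_s": time; "q": joint angles; "qvel": joint speeds; "joint_efforts": joint torques, N m; "position": TCP position; "tool_rot": TCP orientation; "ft_force": force on the tool from outside, world axes, zero at the start; "wrist_torque": the same for the moment, N m; "grip_width": finger opening in m.
Only numpy, scipy, OpenCV 4.12 (cv2) and the standard library are available. Lean on these libraries where they do the work, as an engineer would, in place of code of your own. Each camera call takes 0.05 s, during which the arm holds its last target.

TASK

The label printer on the packing bench has just been reloaded and stands open. Push the raised print-head flap down by its front plate, keeping your fingers off the black ribbon rolls, until it lies fully home on the roller, and only then swing the printer's top cover fully shut over it. Use the fingertips only, pushing without slamming either part, and leave the spare roll, the bottle and the bowl where they stand.

Things in the scene. Friction and masses are not known exactly. Their poses are not given: they have to be found in the camera images.
- printer: the desktop label printer (mid-grey base, light-grey cover), 260 deep (its x), 220 wide (its y), 164 high when shut; it does not move. Origin: centre of its underside on the bench. Its x axis points from its front to its rear, z up, so the front is at -x and both hinges are at the rear (+x) running along its y. The side walls of the open tub are 90 high, the rear deck 90 high
- flap (a joint): the dark print-head flap inside the printer: aluminium head, two black ribbon rolls, two green touch pads at its free end. Hinge angle in rad, axis along the printer's y: 0 = fully down on the roller, grows as raised; start about 1.1 to 1.35, stop 1.5. Friction hinge, no catch: stays where left, moves with 1 to 3 N at the pads; its down stop is firm. About 0.28 kg
- flap_hinge (a point): a point fixed to the flap on its hinge axis, mid-width: 60 behind the printer's origin (printer +x) and 105 above the bench. Its axes turn with the flap: -x runs from the hinge to the free end, z is the normal of the upper face (upward when the flap is down, to the rear when it is raised)
- flap_press (a point): centre of the upper face of the flap's front plate, between the green pads; 127 from the hinge axis along the flap and 15 off the axis on its upper side. The front plate reaches 105 to 145 from the hinge and is 146 wide. When the flap is down this point is 120 above the bench
- takeup_roll: the smaller black ribbon roll across the flap, diameter 24, 112 wide, not to be touched. Origin on its axis, mid-width: 89 from the flap's hinge axis towards the free end, 12 off it on the upper side; its edge nearest the front plate is 101 from the hinge axis. It sits on a spindle and is carried by the flap
- supply_roll: the larger black ribbon roll across the flap, diameter 36, 112 wide, not to be touched. Origin on its axis, mid-width: 45 from the flap's hinge axis towards the free end, 12 off it on the upper side. It sits on a spindle and is carried by the flap
- cover (a joint): the printer's light-grey top cover, a hollow lid with a dark window. Hinge angle in rad, axis along the printer's y: 0 = fully shut, grows as it opens; start about 1.6 to 1.85 (leaning a little to the rear), stop 1.9. Friction hinge, no catch: stays where left, swings with 1 to 4 N at point cover_press; its shut stop is firm. About 0.34 kg
- cover_hinge (a point): a point fixed to the cover on its hinge axis, mid-width: 85 behind the printer's origin (printer +x), 94 above the bench. Its axes turn with the cover: -x runs from the hinge to the free edge, z is the outward normal of the cover's flat outer face (upward when shut, to the rear when open)
- cover_press (a point): a point on the flat outer face of the cover, mid-width: 165 from the hinge axis along the cover and 70 off the axis on the outer side. The flat outer face reaches 40 to 190 from the hinge and is 220 wide; from 190 a front wall slopes 70 inwards to the free edge at 210. When the cover is shut this point is 164 above the bench
- spare_roll: bystander: a spare roll of white labels standing on end, diameter 66, height 100, loose; origin at the centre of its underside
- sanitiser: bystander: a whitish bottle with a blue cap, diameter 60, height 165, loose; origin at the centre of its underside
- bowl: bystander: a small steel bowl, rim diameter 104, height 50, loose; origin at the centre of its underside

How it is judged:
By the outcome, as a careful person would: the job done as asked, in the order asked, and still so for the second after the job is handed in, with the robot touching nothing.
It also fails if it takes over 61 s, if anything falls off the work surface, if the arm or the gripper's body presses on something with over 40 N, if the wrist force passes 120 N, or if a joint passes its speed limit or range.

## Working session

There is one attempt and no reset: what is moved stays moved. The work goes in short steps, Python scripts to look and compute and a tool call to move; the robot and the scene stay as the last step left them, time stands still between calls to the robot, and variables do not carry over. Pictures are saved under pics/ and viewed, and the job is handed in when it is done.

Besides the shell and the picture viewer there is one more tool, called after "Call:" as a command line: name --argument value ..., lists and objects as JSON in quotes. drive_tool: Moves the arm, as the interface text tells. Its arguments: {"type":"object","properties":{"targets":{"type":"array"},"force":{"type":"number"}},"required":["targets"]}

```bash
mkdir -p pics; ls
cat > h.py <<'E'
import numpy as np,cv2,json
from rig import *
def save(p,n): cv2.imwrite('pics/'+n+'.png',cv2.cvtColor(p['image'],cv2.COLOR_RGB2BGR))
def RT(p): return cv2.Rodrigues(np.array(p['rvec'],float))[0],np.array(p['tvec'],float).ravel()
def proj(p,X):
    R,t=RT(p); c=np.atleast_2d(X)@R.T+t
    return np.c_[p['fx']*c[:,0]/c[:,2]+p['cx'],p['fy']*c[:,1]/c[:,2]+p['cy']]
def ray(p,uv):
    R,t=RT(p); d=R.T@np.array([(uv[0]-p['cx'])/p['fx'],(uv[1]-p['cy'])/p['fy'],1]); return -R.T@t,d/np.linalg.norm(d)
def onz(p,uv,z):
    o,d=ray(p,uv); return o+d*(z-o[2])/d[2]
E
python3 - <<'E'
from h import *
o=observe(); print({k:np.round(v,3).tolist() for k,v in o.items()}, grasp_offset)
for n in['scene','top']:
    p=get_image(n); save(p,n+'0'); R,t=RT(p); print(n,p['fx'],-R.T@t, R[2])
    for l in['printer','flap','flap_hinge','flap_press','takeup_roll','supply_roll','cover','cover_hinge','cover_press','spare_roll','sanitiser','bowl']:
        r=recognise(l,p)
        print(l,[(round(x['p'],2),round(x['at'][0]*640),round(x['at'][1]*480)) for x in r[:2]])
E
```

```text
pics
{'time_s': 0.0, 'q': [-86.648, 21.841, 74.384, 0.002, 83.857, -12.336], 'qvel': [-0.097, 0.014, 0.053, 0.036, 0.033, 0.015], 'joint_efforts': [-0.001, -44.846, -23.128, -0.0, 0.005, 0.0], 'position': [0.149, -0.529, 0.231], 'tool_rot': [[-0.0, 0.963, 0.27], [0.001, 0.27, -0.963], [-1.0, 0.0, -0.001]], 'ft_force': [0.413, -0.452, 0.067], 'wrist_torque': [-0.043, -0.046, -0.004], 'grip_width': 0.085} 0.0187
scene 514.933269596503 [0.80047073 0.12326208 0.96191975] [-0.29170529  0.12787165 -0.94792239]
printer [(0.56, 288, 224), (0.24, 341, 122)]
flap [(0.91, 286, 222)]
flap_hinge [(0.72, 245, 257), (0.71, 290, 221)]
flap_press [(0.6, 287, 226)]
takeup_roll [(0.68, 285, 228)]
supply_roll [(0.73, 280, 240)]
cover [(0.7, 244, 259)]
cover_hinge [(0.84, 244, 256)]
cover_press [(0.73, 247, 259)]
spare_roll [(0.91, 391, 316)]
sanitiser [(0.85, 417, 170), (0.25, 391, 317)]
bowl [(0.89, 341, 122)]
top 487.2414307586316 [0.41028278 0.23587229 0.91601091] [ 0.13654042 -0.01418322 -0.99053296]
printer [(0.63, 340, 236), (0.39, 338, 226)]
flap [(0.68, 330, 231)]
flap_hinge [(0.78, 327, 229), (0.21, 382, 203)]
flap_press [(0.95, 329, 232)]
takeup_roll [(0.76, 337, 227), (0.74, 204, 365)]
supply_roll [(0.59, 343, 226)]
cover [(0.78, 384, 202), (0.15, 166, 263)]
cover_hinge [(0.73, 384, 204), (0.62, 338, 229)]
cover_press [(0.56, 385, 203), (0.19, 162, 264)]
spare_roll [(0.98, 266, 138)]
sanitiser [(0.95, 167, 263)]
bowl [(0.75, 208, 362)]
```

View pics/scene0.png

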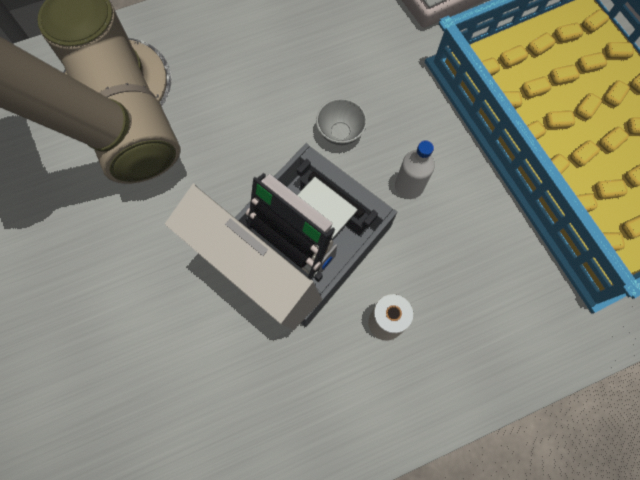

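View pics/top0.png

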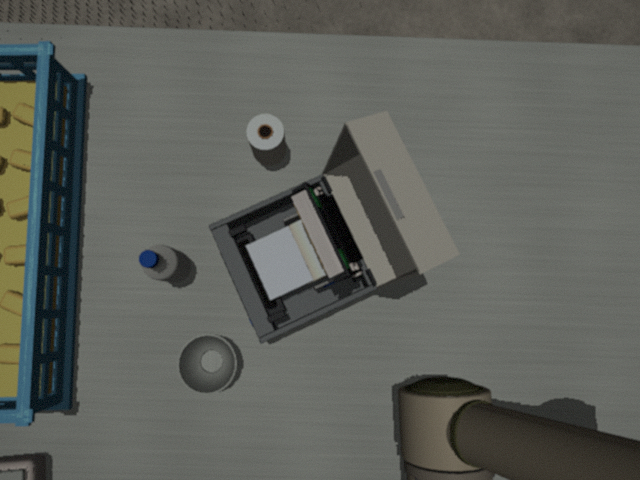

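```bash
python3 - <<'E'
import cv2
a=cv2.imread('pics/scene0.png')[130:340,160:420]; cv2.imwrite('pics/s_z.png',cv2.resize(a,None,fx=3,fy=2.85,interpolation=cv2.INTER_CUBIC)[:600])
a=cv2.imread('pics/top0.png')[100:360,190:470]; cv2.imwrite('pics/t_z.png',cv2.resize(a,None,fx=2.3,fy=2.3,interpolation=cv2.INTER_CUBIC)[:600])
E
python3 - <<'E'
from h import *
p=get_image('scene');
for uv in[(306,146),(396,212)]: print(onz(p,uv,.09))
p=get_image('top');
for uv in[(210,227),(263,342)]: print(onz(p,uv,.09))
E
```

```text
[0.35319152 0.30651017 0.09      ]
[0.54195146 0.40443284 0.09      ]
[0.53761459 0.40436139 0.09      ]
[0.34728008 0.30582745 0.09      ]
```

View pics/s_z.png

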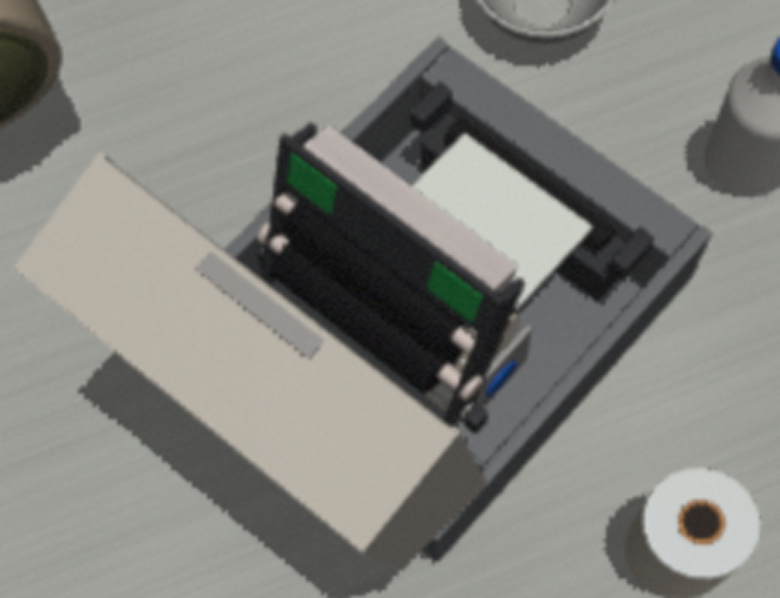

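View pics/t_z.png

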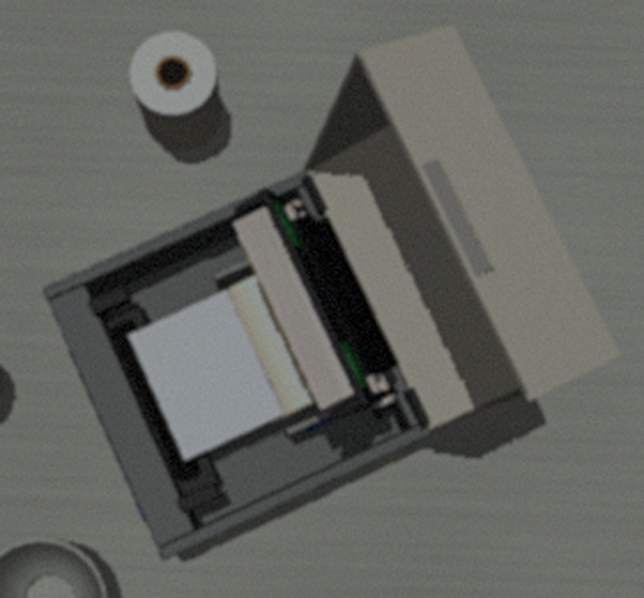

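```bash
cat > fit.py <<'E'
from h import *
from scipy.optimize import least_squares
def P2W(q,X):
    c,s=np.cos(q[2]),np.sin(q[2]); X=np.atleast_2d(X)
    return np.c_[q[0]+c*X[:,0]-s*X[:,1],q[1]+s*X[:,0]+c*X[:,1],X[:,2]]
def part(q,a,h,X): # local coords (along from hinge d, y, n) 
    X=np.atleast_2d(X).astype(float); c,s=np.cos(a),np.sin(a)
    return P2W(q,np.c_[h[0]-X[:,0]*c+X[:,2]*s, X[:,1], h[1]+X[:,0]*s+X[:,2]*c])
FH=(.06,.105); CH=(.085,.094)
flap=lambda q,X: part(q,q[3],FH,X)
cov=lambda q,X: part(q,q[4],CH,X)
E
cat > f1.py <<'E'
from fit import *
S=get_image('scene');T=get_image('top')
zs=lambda u:(u[0]/3+160,u[1]/2.85+130); zt=lambda u:(u[0]/2.3+190,u[1]/2.3+100)
obs=[(S,zs((438,38)),'b',(-.13,-.11,.09)),(S,zs((710,235)),'b',(-.13,.11,.09)),
(T,zt((45,292)),'b',(-.13,.11,.09)),(T,zt((163,550)),'b',(-.13,-.11,.09)),
(S,zs((105,155)),'c',(.21,-.11,0)),(S,zs((460,432)),'c',(.21,.11,0)),(S,zs((18,263)),'c',(.19,-.11,.07)),(S,zs((365,550)),'c',(.19,.11,.07)),
(T,zt((358,55)),'c',(.21,.11,0)),(T,zt((525,400)),'c',(.21,-.11,0)),(T,zt((455,28)),'c',(.19,.11,.07)),(T,zt((618,352)),'c',(.19,-.11,.07)),
(S,zs((383.5,236.5)),'f',(.127,0,.015)),(T,zt((322,291)),'f',(.127,0,.015)),]
F={'b':lambda q,X:P2W(q,X),'c':cov,'f':flap}
def res(q): return np.concatenate([(proj(p,F[k](q,X))[0]-uv) for p,uv,k,X in obs])
r=least_squares(res,[.505,.24,-1.09,1.2,1.7],loss='soft_l1'); q=r.x
print(q,np.degrees(q[2:])); print(res(q).reshape(-1,2).round(1))
np.save('q.npy',q)
print('press',flap(q,(.127,0,.015)),'covpress',cov(q,(.165,0,.07)),'hinges',P2W(q,[(.06,0,.105),(.085,0,.094)]))
for p,n in((S,'s'),(T,'t')):
    im=cv2.cvtColor(p['image'],cv2.COLOR_RGB2BGR)
    for k,Xs in dict(b=[(-.13,-.11,.09),(-.13,.11,.09),(.13,.11,.09),(.13,-.11,.09)],f=[(.105,-.073,.015),(.145,-.073,.015),(.145,.073,.015),(.105,.073,.015)],c=[(.21,-.11,0),(.19,-.11,.07),(.19,.11,.07),(.21,.11,0)]).items():
        cv2.polylines(im,[np.round(proj(p,np.vstack([F[k](q,X) for X in Xs]))).astype(int)],True,(0,0,255) if k!='f' else (0,255,255),1)
    cv2.imwrite(f'pics/{n}_ov.png',cv2.resize(im[100:360,150:480],None,fx=2.3,fy=2.3))
E
python3 f1.py
```

```text
[ 0.50354434  0.24112162 -1.11192434  1.29154542  1.68131649] [-63.70857161  74.00010159  96.33233862]
[[-0.  -0.3]
 [ 0.9  0.4]
 [-0.5 -4. ]
 [ 0.2  2.8]
 [-0.8 -2.5]
 [ 0.2 -0.6]
 [-1.   0.6]
 [-1.   0.4]
 [-1.2 -2.1]
 [ 0.2  0. ]
 [-0.9 -2.2]
 [ 0.3  1. ]
 [-0.3  0.5]
 [-0.3  0.5]]
press [[0.52100191 0.20578561 0.23121483]] covpress [[0.58007131 0.08622274 0.25027264]] hinges [[0.53012057 0.18732846 0.105     ]
 [0.54119399 0.16491464 0.094     ]]
```

View pics/s_ov.png

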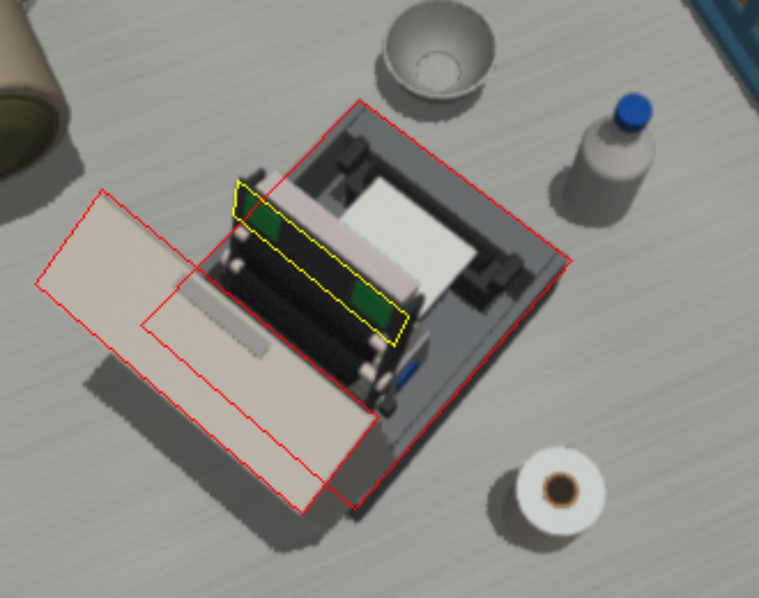

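View pics/t_ov.png

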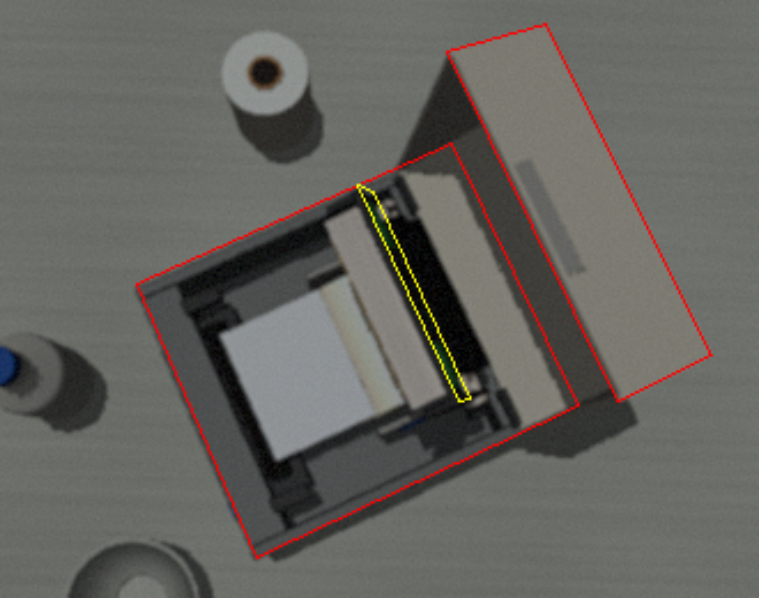

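```bash
cat > pl.py <<'E'
from fit import *
from scipy.spatial.transform import Rotation as Ro, Slerp
q=np.load('q.npy'); c,s=np.cos(q[2]),np.sin(q[2]); XP=np.array([c,s,0]);YP=np.array([-s,c,0]);Z=np.array([0,0,1.])
def tool(t): # tilt deg: + => body leans to the front (tip to rear)
    t=np.radians(t); x=np.sin(t)*XP-np.cos(t)*Z; z=YP; return np.c_[x,np.cross(z,x),z]
def rows(tg,step=.05,g=-1,rot=.14,show=5):
    "tg: list of (p,R)"
    o=observe(); P=np.array(o['position']);R=np.array(o['tool_rot']); out=[]
    for p,R2 in tg:
        dr=Ro.from_matrix(R.T@R2).magnitude(); n=int(max(np.ceil(np.linalg.norm(p-P)/step),np.ceil(dr/rot),1))
        sl=Slerp([0,1],Ro.from_matrix([R,R2])); P0,R0=P,R
        for k in range(1,n+1):
            Pn=P0+(p-P0)*k/n; Rn=sl(k/n).as_matrix()
            out.append(np.r_[np.clip(R.T@(Pn-P)/.05,-1,1),Ro.from_matrix(R.T@Rn).as_rotvec(),g]); P,R=Pn,Rn
    print(len(out)); print(json.dumps([[round(float(v),3) for v in r] for r in out[:show]]))
def W(x,y,z): return P2W(q,(x,y,z))[0]
def st():
    o=observe(); P=np.array(o['position']); d=P-np.array([q[0],q[1],0]); R=np.array(o['tool_rot'])
    print('t',round(o['time_s'],2),'TCP',P.round(4),'printer',(d@XP).round(4),(d@YP).round(4),'F',np.round(o['ft_force'],2),'q',np.round(o['q'],1),'w',round(o['grip_width'],4),'tilt',np.degrees(np.arcsin(R[:,0]@XP)).round(1))
E
python3 - <<'E'
from pl import *
print(W(.058,0,.42))
rows([(np.array([.30,-.40,.42]),tool(10)),(W(.058,0,.42),tool(10))],show=30)
E
```

```text
[0.52923469 0.18912157 0.42      ]
26
[[-0.29, 0.278, -0.129, -0.135, -0.012, -0.01, -1.0], [-0.294, 0.29, -0.087, -0.135, -0.012, -0.01, -1.0], [-0.298, 0.296, -0.044, -0.135, -0.012, -0.01, -1.0], [-0.301, 0.296, -0.001, -0.135, -0.012, -0.01, -1.0], [-0.304, 0.29, 0.042, -0.135, -0.012, -0.01, -1.0], [-0.306, 0.278, 0.084, -0.135, -0.012, -0.01, -1.0], [-0.307, 0.261, 0.124, -0.135, -0.012, -0.01, -1.0], [-0.308, 0.239, 0.162, -0.135, -0.012, -0.01, -1.0], [-0.308, 0.212, 0.196, -0.135, -0.012, -0.01, -1.0], [-0.307, 0.181, 0.226, -0.135, -0.012, -0.01, -1.0], [-0.306, 0.145, 0.251, -0.135, -0.012, -0.01, -1.0], [-0.304, 0.107, 0.272, -0.135, -0.012, -0.01, -1.0], [-0.302, 0.066, 0.287, -0.135, -0.012, -0.01, -1.0], [-0.114, 0.646, 0.718, -0.0, 0.0, -0.0, -1.0], [-0.114, 0.646, 0.718, -0.0, -0.0, 0.0, -1.0], [-0.114, 0.646, 0.718, 0.0, -0.0, 0.0, -1.0], [-0.114, 0.646, 0.718, 0.0, 0.0, 0.0, -1.0], [-0.114, 0.646, 0.718, 0.0, 0.0, 0.0, -1.0], [-0.114, 0.646, 0.718, 0.0, 0.0, 0.0, -1.0], [-0.114, 0.646, 0.718, -0.0, -0.0, 0.0, -1.0], [-0.114, 0.646, 0.718, 0.0, 0.0, 0.0, -1.0], [-0.114, 0.646, 0.718, 0.0, 0.0, 0.0, -1.0], [-0.114, 0.646, 0.718, -0.0, -0.0, 0.0, -1.0], [-0.114, 0.646, 0.718, 0.0, 0.0, -0.0, -1.0], [-0.114, 0.646, 0.718, -0.0, -0.0, 0.0, -1.0], [-0.114, 0.646, 0.718, 0.0, 0.0, 0.0, -1.0]]
```

Call:
drive_tool --targets '[[[-0.3,0.28,-0.12,-0.135,-0.012,-0.01,-1],[-0.3,0.29,-0.09,-0.135,-0.012,-0.01,-1],[-0.3,0.3,-0.04,-0.135,-0.012,-0.01,-1],[-0.3,0.3,0,-0.135,-0.012,-0.01,-1],[-0.3,0.29,0.04,-0.135,-0.012,-0.01,-1]]]'

```text
time_s: 2.0
position: [0.208, -0.4793, 0.3051]
tool_rot: [[-0.006, 0.578, 0.816], [-0.077, 0.814, -0.576], [-0.997, -0.066, 0.039]]
ft_force: [-0.1, 0.2, 0.1]
grip_width: 0.0122
```

Call:
drive_tool --targets '[[[-0.3,0.28,0.08,-0.135,-0.012,-0.01,-1],[-0.3,0.26,0.12,-0.135,-0.012,-0.01,-1],[-0.3,0.24,0.16,-0.135,-0.012,-0.01,-1],[-0.3,0.21,0.2,-0.135,-0.012,-0.01,-1],[-0.3,0.18,0.23,-0.135,-0.012,-0.01,-1]]]'

```text
time_s: 2.5
position: [0.266, -0.4292, 0.3757]
tool_rot: [[0.037, -0.058, 0.998], [-0.14, 0.988, 0.063], [-0.989, -0.142, 0.028]]
ft_force: [0.3, 0.2, 1.1]
grip_width: 0.0002
```

Call:
drive_tool --targets '[[[-0.3,0.15,0.25,-0.135,-0.012,-0.01,-1],[-0.3,0.11,0.27,-0.135,-0.012,-0.01,-1],[-0.3,0.07,0.29,-0.135,-0.012,-0.01,-1],[-0.11,0.65,0.72,0,0,0,-1],[-0.11,0.65,0.72,0,0,0,-1]]]'

```text
time_s: 3.0
position: [0.3354, -0.3071, 0.4171]
tool_rot: [[0.078, -0.438, 0.895], [-0.159, 0.881, 0.445], [-0.984, -0.177, -0.001]]
ft_force: [1.5, 0.3, -0.5]
grip_width: 0.0001
```

Run:
```python
from pl import *
st()
rows([(W(.058,0,.42),tool(10))],show=12)
```

```text
t 3.0 TCP [ 0.3354 -0.3071  0.4171] printer 0.417 -0.3936 F [ 1.49  0.28 -0.52] q [-56.7   3.2  69.8  -1.2  96.9 -83.4] w 0.0001 tilt 10.2
11
[[-0.121, 0.64, 0.717, 0.0, -0.0, 0.0, -1.0], [-0.121, 0.64, 0.717, 0.0, -0.0, 0.0, -1.0], [-0.12, 0.64, 0.717, 0.0, -0.0, 0.0, -1.0], [-0.12, 0.64, 0.717, 0.0, -0.0, 0.0, -1.0], [-0.12, 0.64, 0.717, 0.0, -0.0, 0.0, -1.0], [-0.12, 0.641, 0.717, 0.0, -0.0, 0.0, -1.0], [-0.12, 0.641, 0.716, 0.0, -0.0, 0.0, -1.0], [-0.119, 0.641, 0.716, 0.0, -0.0, 0.0, -1.0], [-0.119, 0.641, 0.716, 0.0, -0.0, 0.0, -1.0], [-0.119, 0.641, 0.716, 0.0, -0.0, 0.0, -1.0], [-0.119, 0.642, 0.716, 0.0, -0.0, 0.0, -1.0]]
```

Call:
drive_tool --targets '[[[-0.12,0.64,0.72,0,0,0,-1],[-0.12,0.64,0.72,0,0,0,-1],[-0.12,0.64,0.72,0,0,0,-1],[-0.12,0.64,0.72,0,0,0,-1],[-0.12,0.64,0.72,0,0,0,-1]]]'

```text
time_s: 3.5
position: [0.4237, -0.0799, 0.4185]
tool_rot: [[0.079, -0.44, 0.895], [-0.159, 0.88, 0.447], [-0.984, -0.178, -0.0]]
ft_force: [1.3, -0.3, 0.3]
grip_width: 0.0001
```

Call:
drive_tool --targets '[[[-0.12,0.64,0.72,0,0,0,-1],[-0.12,0.64,0.72,0,0,0,-1],[-0.12,0.64,0.72,0,0,0,-1],[-0.12,0.64,0.72,0,0,0,-1],[-0.12,0.64,0.72,0,0,0,-1]]]'

```text
time_s: 4.0
position: [0.5121, 0.1463, 0.4194]
tool_rot: [[0.079, -0.44, 0.895], [-0.159, 0.88, 0.447], [-0.984, -0.177, -0.0]]
ft_force: [1.3, -1.0, -0.0]
grip_width: 0.0001
```

Call:
drive_tool --targets '[[[0,0,0,0,0,0,-1],[0,0,0,0,0,0,-1]]]'

```text
time_s: 4.2
position: [0.5119, 0.1448, 0.4188]
tool_rot: [[0.078, -0.442, 0.894], [-0.159, 0.88, 0.448], [-0.984, -0.177, -0.002]]
ft_force: [0.2, -0.6, -0.2]
grip_width: -0.0001
```

Run:
```python
from pl import *
st()
rows([(W(.058,0,.42),tool(10)),(W(.058,0,.245),tool(10))],step=.03,show=12)
p=get_image('wrist'); save(p,'w1')
```

```text
t 4.2 TCP [0.5119 0.1448 0.4188] printer 0.09 -0.0351 F [ 0.17 -0.59 -0.21] q [  7.8  16.   53.6 -10.1 106.9 -22.1] w -0.0001 tilt 10.2
8
[[-0.069, 0.311, 0.353, 0.003, -0.0, 0.002, -1.0], [-0.068, 0.312, 0.352, 0.003, -0.0, 0.002, -1.0], [0.574, 0.101, 0.0, 0.0, -0.0, -0.0, -1.0], [0.574, 0.101, 0.0, -0.0, -0.0, 0.0, -1.0], [0.574, 0.101, 0.0, -0.0, -0.0, 0.0, -1.0], [0.574, 0.101, 0.0, 0.0, -0.0, 0.0, -1.0], [0.574, 0.101, 0.0, -0.0, 0.0, 0.0, -1.0], [0.574, 0.101, 0.0, -0.0, 0.0, 0.0, -1.0]]
```

View pics/w1.png

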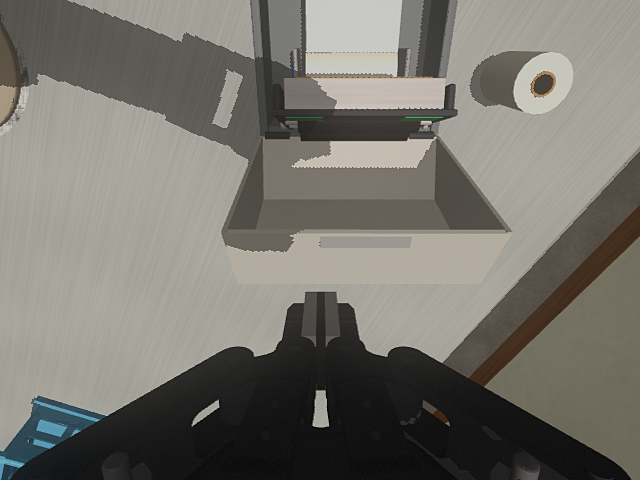

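```bash
cat > ov.py <<'E'
from pl import *
def ov(name,out,q=q):
    p=get_image(name); im=cv2.cvtColor(p['image'],cv2.COLOR_RGB2BGR)
    F={'b':lambda q,X:P2W(q,X),'c':cov,'f':flap}
    for k,Xs in [('b',[(-.13,-.11,.09),(-.13,.11,.09),(.13,.11,.09),(.13,-.11,.09)]),('f',[(.105,-.073,.015),(.145,-.073,.015),(.145,.073,.015),(.105,.073,.015)]),('c',[(.21,-.11,0),(.19,-.11,.07),(.19,.11,.07),(.21,.11,0)]),('c',[(.04,-.11,.07),(.19,-.11,.07),(.19,.11,.07),(.04,.11,.07)])]:
        cv2.polylines(im,[np.round(proj(p,np.vstack([F[k](q,X) for X in Xs]))).astype(int)],True,(0,0,255) if k!='f' else (0,255,255),1)
    cv2.imwrite('pics/'+out+'.png',im)
E
python3 -c "
from ov import *
ov('wrist','w1o')"
```

```text
(no output)
```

View pics/w1o.png

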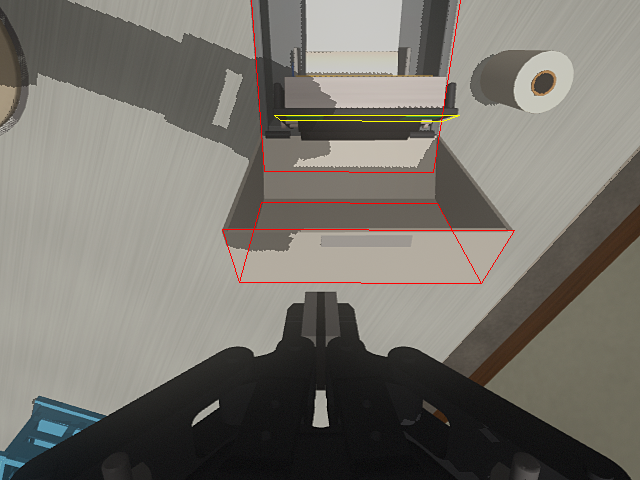

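Call:
drive_tool --targets '[[[-0.07,0.31,0.35,0,0,0,-1],[-0.07,0.31,0.35,0,0,0,-1],[0.4,0.07,0,0,0,0,-1],[0,0,0,0,0,0,-1]]]'

```text
time_s: 4.7
position: [0.5285, 0.187, 0.3986]
tool_rot: [[0.074, -0.439, 0.895], [-0.16, 0.881, 0.446], [-0.984, -0.176, -0.005]]
ft_force: [0.4, -0.3, -0.7]
grip_width: -0.0004
```

Run:
```python
from pl import *
st()
rows([(W(.058,0,.245),tool(10))],step=.03,show=12)
```

```text
t 4.7 TCP [0.5285 0.187  0.3986] printer 0.0596 -0.0016 F [ 0.36 -0.33 -0.67] q [ 12.   19.6  51.5 -10.3 106.3 -17.6] w -0.0004 tilt 10.1
6
[[0.503, 0.095, 0.008, 0.001, -0.001, 0.0, -1.0], [0.503, 0.095, 0.007, 0.001, -0.001, 0.0, -1.0], [0.503, 0.095, 0.007, 0.001, -0.001, 0.0, -1.0], [0.503, 0.095, 0.006, 0.001, -0.001, 0.0, -1.0], [0.503, 0.095, 0.006, 0.001, -0.001, 0.0, -1.0], [0.503, 0.094, 0.006, 0.001, -0.001, 0.0, -1.0]]
```

Call:
drive_tool --targets '[[[0.5,0.095,0,0,0,0,-1],[0.5,0.095,0,0,0,0,-1],[0.5,0.095,0,0,0,0,-1],[0.5,0.095,0,0,0,0,-1],[0,0,0,0,0,0,-1]]]'

```text
time_s: 5.2
position: [0.5275, 0.1875, 0.2968]
tool_rot: [[0.073, -0.439, 0.895], [-0.16, 0.881, 0.445], [-0.984, -0.176, -0.006]]
ft_force: [-0.2, 0.7, 0.1]
grip_width: -0.0002
```

Run:
```python
from ov import *
st()
ov('wrist','w2o'); 
p=get_image('top'); cv2.imwrite('pics/t2.png',cv2.resize(cv2.cvtColor(p['image'],cv2.COLOR_RGB2BGR)[80:360,190:500],None,fx=2.1,fy=2.1))
rows([(W(.058,0,.245),tool(10))],step=.03,show=12)
```

```text
t 5.2 TCP [0.5275 0.1875 0.2968] printer 0.0587 -0.0023 F [-0.16  0.71  0.13] q [ 12.   20.6  66.1  -9.9  91.1 -14.8] w -0.0002 tilt 10.1
2
[[0.543, 0.105, 0.008, 0.001, 0.001, 0.002, -1.0], [0.543, 0.104, 0.008, 0.001, 0.001, 0.002, -1.0]]
```

View pics/w2o.png

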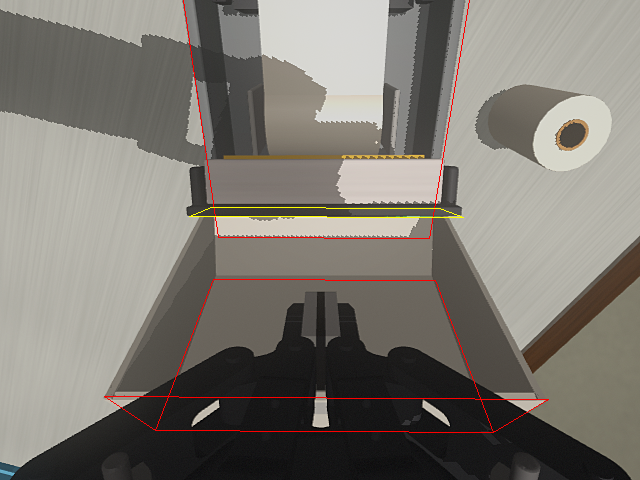

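View pics/t2.png

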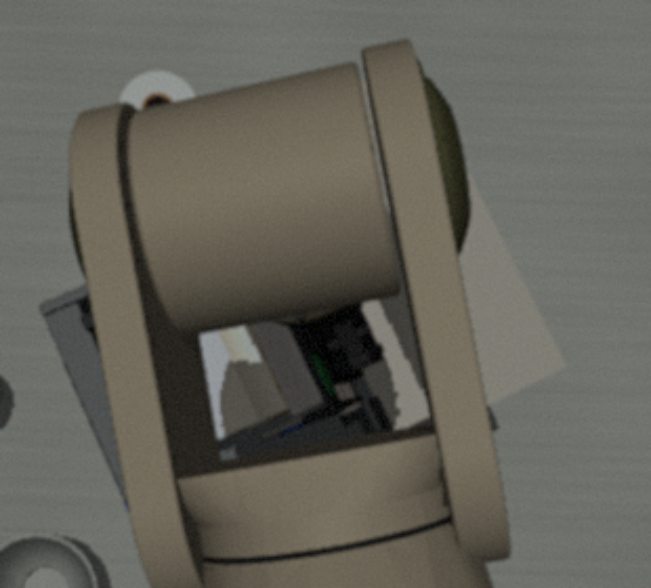

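Call:
drive_tool --targets '[[[0.34,0.065,0.01,0,0,0,-1],[0.34,0.065,0.01,0,0,0,-1],[0.34,0.065,0,0,0,0,-1],[0,0,0,0,0,0,-1]]]'

```text
time_s: 5.7
position: [0.5291, 0.1895, 0.2468]
tool_rot: [[0.077, -0.44, 0.895], [-0.159, 0.881, 0.446], [-0.984, -0.177, -0.002]]
ft_force: [-0.2, 0.1, 0.7]
grip_width: 0.0001
```

```bash
cat >> pl.py <<'E'
def ftcp(a,d=.135,tilt=10,pen=0.0,y=0):
    # front-bottom corner of tip on flap upper face at d
    C=flap(np.r_[q[:3],a,q[4]],(d,y,.015-pen))[0]; R=tool(tilt)
    return C-R[:,1]*.011,R      # tool y = -x_p-ish (front); corner = P + .011*y
E
python3 - <<'E'
from ov import *
st()
for a in (74,70):
  P,R=ftcp(np.radians(a)); d=P-np.r_[q[:2],0]; print(a,(d@XP).round(4),P[2].round(4))
ov('wrist','w3o')
rows([ftcp(np.radians(a)) for a in np.arange(74,50,-2.)],show=12)
E
```

```text
t 5.7 TCP [0.5291 0.1895 0.2468] printer 0.0576 -0.0 F [-0.17  0.11  0.67] q [ 12.2  22.3  71.7  -9.9  83.7 -13.4] w 0.0001 tilt 10.2
74 0.048 0.2408
70 0.0388 0.2389
12
[[0.108, 0.216, -0.008, 0.004, 0.001, 0.004, -1.0], [0.001, 0.095, -0.0, 0.0, -0.0, -0.0, -1.0], [0.004, 0.095, 0.0, -0.0, -0.0, 0.0, -1.0], [0.008, 0.095, -0.0, -0.0, 0.0, 0.0, -1.0], [0.011, 0.094, -0.0, -0.0, 0.0, 0.0, -1.0], [0.014, 0.094, 0.0, 0.0, 0.0, 0.0, -1.0], [0.018, 0.093, -0.0, 0.0, -0.0, -0.0, -1.0], [0.021, 0.093, 0.0, -0.0, -0.0, 0.0, -1.0], [0.024, 0.092, 0.0, -0.0, 0.0, 0.0, -1.0], [0.027, 0.091, -0.0, -0.0, 0.0, 0.0, -1.0], [0.03, 0.09, 0.0, 0.0, 0.0, 0.0, -1.0], [0.033, 0.089, -0.0, 0.0, -0.0, -0.0, -1.0]]
```

View pics/w3o.png

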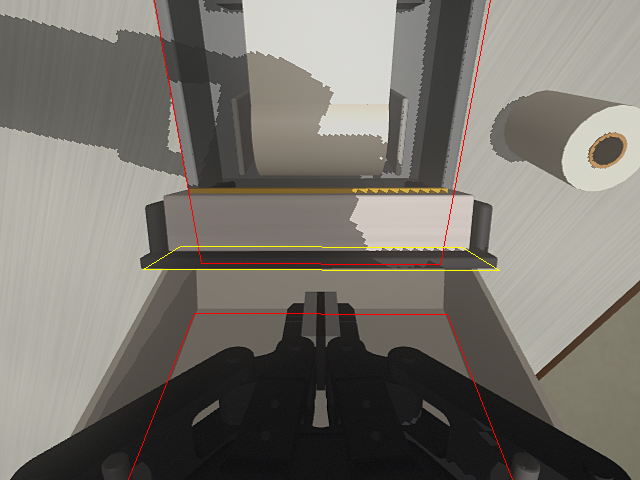

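Call:
drive_tool --targets '[[[0.11,0.2,0,0,0,0,-1],[0.02,0.09,0,0,0,0,-1],[0.02,0.09,0,0,0,0,-1],[0.01,0.09,0,0,0,0,-1],[0.01,0.09,0,0,0,0,-1]]]'

```text
time_s: 6.25
position: [0.5174, 0.2136, 0.2336]
tool_rot: [[0.079, -0.44, 0.895], [-0.158, 0.88, 0.447], [-0.984, -0.177, -0.0]]
ft_force: [-0.1, -1.2, 2.3]
grip_width: -0.0
```

Run:
```python
from ov import *
st()
for a in (70,66,62):
  P,R=ftcp(np.radians(a),.132); d=P-np.r_[q[:2],0]; print(a,(d@XP).round(4),P[2].round(4))
p=get_image('wrist');save(p,'w4')
rows([ftcp(np.radians(a),.132) for a in np.arange(64,40,-2.)],show=12)
```

```text
t 6.25 TCP [0.5174 0.2136 0.2336] printer 0.0308 0.0002 F [-0.07 -1.15  2.3 ] q [ 15.   22.7  73.2 -10.1  82.2 -10.4] w -0.0 tilt 10.2
70 0.0398 0.2361
66 0.0308 0.2336
62 0.0221 0.2305
12
[[0.009, 0.079, -0.002, 0.005, 0.0, 0.003, -1.0], [0.017, 0.091, 0.0, -0.0, -0.0, -0.0, -1.0], [0.02, 0.091, -0.0, -0.0, 0.0, 0.0, -1.0], [0.023, 0.09, -0.0, -0.0, 0.0, 0.0, -1.0], [0.026, 0.089, 0.0, 0.0, 0.0, 0.0, -1.0], [0.029, 0.088, 0.0, 0.0, -0.0, -0.0, -1.0], [0.033, 0.087, -0.0, -0.0, -0.0, 0.0, -1.0], [0.036, 0.086, -0.0, -0.0, 0.0, 0.0, -1.0], [0.038, 0.084, 0.0, -0.0, 0.0, 0.0, -1.0], [0.041, 0.083, 0.0, 0.0, 0.0, 0.0, -1.0], [0.044, 0.081, -0.0, 0.0, -0.0, -0.0, -1.0], [0.047, 0.08, -0.0, -0.0, -0.0, 0.0, -1.0]]
```

View pics/w4.png

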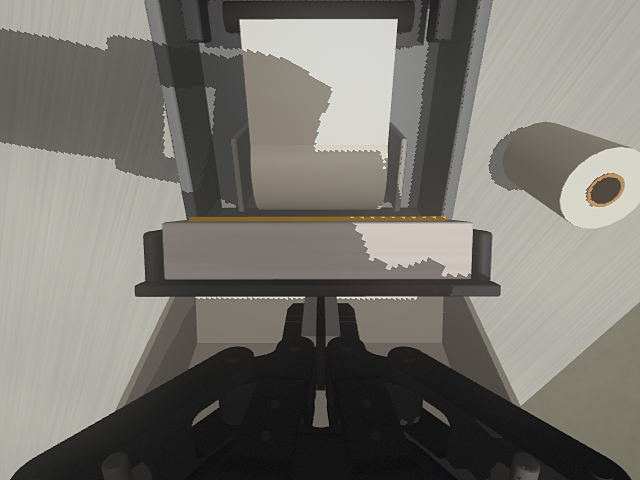

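Call:
drive_tool --targets '[[[0.02,0.1,0,0,0,0,-1],[0.02,0.12,0,0,0,0,-1],[0.03,0.12,0,0,0,0,-1],[0.03,0.12,0,0,0,0,-1],[0.04,0.12,0,0,0,0,-1]]]'

```text
time_s: 6.8
position: [0.5049, 0.2381, 0.221]
tool_rot: [[0.078, -0.44, 0.895], [-0.159, 0.88, 0.447], [-0.984, -0.177, -0.001]]
ft_force: [0.5, -0.5, 1.5]
grip_width: 0.0002
```

```bash
cat >> pl.py <<'E'
def contact():
    o=observe(); P=np.array(o['position']); R=np.array(o['tool_rot']); C=P+R[:,1]*.011
    v=C-np.r_[q[:2],0]; x,z=.06-v@XP, C[2]-.105; r=np.hypot(x,z); 
    d=np.sqrt(max(r*r-.015**2,0)); a=np.arctan2(z,x)-np.arctan2(.015,d); print('flap a',np.degrees(a).round(2),'d',d.round(4)); return a
E
python3 - <<'E'
from pl import *
st();a=contact()
rows([ftcp(a-np.radians(k),.132) for k in (3,6,9,12,15,18,21,24,27,30)],show=12)
E
```

```text
t 6.8 TCP [0.5049 0.2381 0.221 ] printer 0.0033 -0.0001 F [ 0.46 -0.47  1.51] q [ 17.8  23.3  74.3 -10.2  81.   -7.3] w 0.0002 tilt 10.2
flap a 52.88 d 0.1317
10
[[0.048, 0.132, 0.002, 0.004, -0.0, 0.003, -1.0], [0.059, 0.126, 0.0, -0.0, 0.0, -0.0, -1.0], [0.066, 0.123, -0.0, 0.0, -0.0, 0.0, -1.0], [0.072, 0.119, 0.0, 0.0, 0.0, 0.0, -1.0], [0.078, 0.115, -0.0, 0.0, -0.0, -0.0, -1.0], [0.084, 0.111, 0.0, -0.0, -0.0, 0.0, -1.0], [0.09, 0.106, -0.0, -0.0, 0.0, 0.0, -1.0], [0.095, 0.102, 0.0, -0.0, 0.0, 0.0, -1.0], [0.1, 0.096, -0.0, 0.0, 0.0, 0.0, -1.0], [0.105, 0.091, 0.0, 0.0, -0.0, -0.0, -1.0]]
```

Call:
drive_tool --targets '[[[0.05,0.13,0,0,0,0,-1],[0.06,0.125,0,0,0,0,-1],[0.065,0.125,0,0,0,0,-1],[0.07,0.12,0,0,0,0,-1],[0.08,0.115,0,0,0,0,-1]]]'

```text
time_s: 7.3
position: [0.4927, 0.2625, 0.1994]
tool_rot: [[0.078, -0.44, 0.895], [-0.159, 0.88, 0.447], [-0.984, -0.177, -0.001]]
ft_force: [0.6, -0.6, 1.4]
grip_width: -0.0001
```

Call:
drive_tool --targets '[[[0.085,0.11,0,0,0,0,-1],[0.09,0.105,0,0,0,0,-1],[0.095,0.1,0,0,0,0,-1],[0.1,0.095,0,0,0,0,-1]]]'

```text
time_s: 7.7
position: [0.4852, 0.2775, 0.1775]
tool_rot: [[0.078, -0.44, 0.895], [-0.159, 0.88, 0.447], [-0.984, -0.177, -0.001]]
ft_force: [0.0, -0.0, 1.8]
grip_width: -0.0002
```

Run:
```python
from pl import *
st();a=contact()
save(get_image('wrist'),'w5')
rows([ftcp(a-np.radians(k),.132) for k in (2,4,6,8,10,12,14,16,18,20,22,24,26)],show=14)
```

```text
t 7.7 TCP [0.4852 0.2775 0.1775] printer -0.0407 -0.0003 F [ 0.02 -0.02  1.8 ] q [ 22.4  25.9  77.7 -10.5  76.   -1.7] w -0.0002 tilt 10.2
flap a 25.79 d 0.1312
13
[[0.043, 0.063, 0.015, 0.005, -0.002, 0.003, -1.0], [0.072, 0.059, 0.0, 0.0, -0.0, 0.0, -1.0], [0.074, 0.056, -0.0, -0.0, 0.0, 0.0, -1.0], [0.076, 0.054, -0.0, -0.0, 0.0, 0.0, -1.0], [0.078, 0.051, -0.0, 0.0, 0.0, 0.0, -1.0], [0.079, 0.048, 0.0, 0.0, -0.0, -0.0, -1.0], [0.081, 0.045, -0.0, -0.0, -0.0, 0.0, -1.0], [0.082, 0.042, 0.0, -0.0, 0.0, 0.0, -1.0], [0.084, 0.04, -0.0, -0.0, 0.0, 0.0, -1.0], [0.085, 0.037, -0.0, 0.0, 0.0, 0.0, -1.0], [0.086, 0.034, 0.0, 0.0, -0.0, -0.0, -1.0], [0.088, 0.031, -0.0, -0.0, -0.0, 0.0, -1.0], [0.089, 0.028, 0.0, -0.0, 0.0, 0.0, -1.0]]
```

View pics/w5.png

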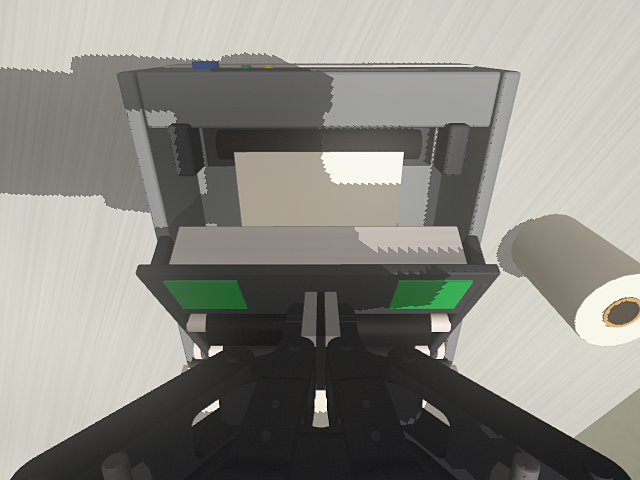

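Run:
```python
from pl import *
a=contact()
rows([ftcp(a-np.radians(k),.132+min(k,9)*.0003) for k in (3,6,9,11.5,14,16.5,18.5,20.5,22.5,24,25)],show=14)
```

```text
flap a 25.32 d 0.131
11
[[0.085, 0.121, 0.016, 0.005, -0.002, 0.003, -1.0], [0.103, 0.1, -0.0, 0.0, -0.0, 0.0, -1.0], [0.109, 0.095, 0.0, -0.0, 0.0, 0.0, -1.0], [0.101, 0.062, 0.0, -0.0, 0.0, 0.0, -1.0], [0.104, 0.057, -0.0, 0.0, 0.0, 0.0, -1.0], [0.106, 0.053, 0.0, 0.0, -0.0, -0.0, -1.0], [0.086, 0.039, 0.0, -0.0, -0.0, 0.0, -1.0], [0.088, 0.036, -0.0, -0.0, 0.0, 0.0, -1.0], [0.089, 0.033, 0.0, -0.0, 0.0, 0.0, -1.0], [0.067, 0.022, -0.0, 0.0, 0.0, 0.0, -1.0], [0.045, 0.014, -0.0, 0.0, -0.0, -0.0, -1.0]]
```

Call:
drive_tool --targets '[[[0.09,0.12,0,0,0,0,-1],[0.1,0.1,0,0,0,0,-1],[0.105,0.09,0,0,0,0,-1],[0.1,0.065,0,0,0,0,-1],[0.1,0.06,0,0,0,0,-1]]]'

```text
time_s: 8.25
position: [0.4776, 0.2927, 0.1493]
tool_rot: [[0.078, -0.44, 0.895], [-0.159, 0.88, 0.447], [-0.984, -0.177, -0.001]]
ft_force: [0.9, 0.6, 0.6]
grip_width: -0.0002
```

Run:
```python
from pl import *
st();a=contact()
rows([ftcp(max(a-np.radians(k),-.01),.135) for k in (2,4,6,8,9,10,11,12,13)],show=14)
```

```text
t 8.25 TCP [0.4776 0.2927 0.1493] printer -0.0577 -0.0004 F [0.91 0.56 0.55] q [ 24.1  27.7  79.6 -10.7  72.6   0.8] w -0.0002 tilt 10.2
flap a 11.89 d 0.1345
9
[[0.081, 0.053, 0.008, 0.004, -0.0, 0.003, -1.0], [0.086, 0.04, 0.0, -0.0, 0.0, 0.0, -1.0], [0.087, 0.037, -0.0, -0.0, 0.0, 0.0, -1.0], [0.088, 0.034, -0.0, 0.0, 0.0, 0.0, -1.0], [0.045, 0.016, 0.0, 0.0, -0.0, -0.0, -1.0], [0.045, 0.015, 0.0, -0.0, -0.0, 0.0, -1.0], [0.045, 0.014, -0.0, -0.0, 0.0, 0.0, -1.0], [0.045, 0.014, -0.0, -0.0, 0.0, 0.0, -1.0], [0.021, 0.006, -0.0, 0.0, 0.0, 0.0, -1.0]]
```

Call:
drive_tool --targets '[[[0.08,0.04,0,0,0,0,-1],[0.08,0.035,0,0,0,0,-1],[0.08,0.03,0,0,0,0,-1],[0.06,0.02,0,0,0,0,-1],[0.05,0.02,0,0,0,0,-1]]]'

```text
time_s: 8.75
position: [0.476, 0.296, 0.1311]
tool_rot: [[0.078, -0.44, 0.895], [-0.159, 0.881, 0.447], [-0.984, -0.177, -0.001]]
ft_force: [-1.2, -0.6, 0.1]
grip_width: -0.0
```

Call:
drive_tool --targets '[[[0.04,0.014,0,0,0,0,-1],[0.04,0.014,0,0,0,0,-1],[0.04,0.01,0,0,0,0,-1]]]'

```text
time_s: 9.05
position: [0.4756, 0.2968, 0.125]
tool_rot: [[0.079, -0.44, 0.895], [-0.159, 0.88, 0.447], [-0.984, -0.177, -0.001]]
ft_force: [-1.0, 0.1, 1.1]
grip_width: -0.0003
```

Run:
```python
from pl import *
st();a=contact()
```

```text
t 9.05 TCP [0.4756 0.2968 0.125 ] printer -0.0623 -0.0004 F [-1.    0.08  1.15] q [ 24.6  29.3  81.4 -10.9  69.4   1.9] w -0.0003 tilt 10.2
flap a 1.32 d 0.1335
```

Call:
drive_tool --targets '[[[0.03,0.006,0,0,0,0,-1],[0.02,0.004,0,0,0,0,-1],[0.015,0.002,0,0,0,0,-1],[0,0,0,0,0,0,-1]]]'

```text
time_s: 9.45
position: [0.4756, 0.2967, 0.1217]
tool_rot: [[0.078, -0.44, 0.895], [-0.159, 0.88, 0.447], [-0.984, -0.177, -0.001]]
ft_force: [0.5, 0.1, 0.2]
grip_width: 0.0001
```

Call:
drive_tool --targets '[[[0.015,0.002,0,0,0,0,-1],[0,0,0,0,0,0,-1]]]'

```text
time_s: 9.65
position: [0.4757, 0.2967, 0.121]
tool_rot: [[0.078, -0.44, 0.895], [-0.159, 0.88, 0.447], [-0.984, -0.177, -0.001]]
ft_force: [0.1, 0.5, -0.7]
grip_width: 0.0003
```

Run:
```python
from pl import *
st();a=contact()
```

```text
t 9.65 TCP [0.4757 0.2967 0.121 ] printer -0.0622 -0.0004 F [ 0.12  0.53 -0.75] q [ 24.6  29.5  81.7 -10.9  68.8   2. ] w 0.0003 tilt 10.2
flap a -0.4 d 0.1329
```

Call:
drive_tool --targets '[[[0.02,0,0,0,0,0,-1],[0,0,0,0,0,0,-1]]]'

```text
time_s: 9.85
position: [0.4757, 0.2967, 0.1207]
tool_rot: [[0.079, -0.44, 0.895], [-0.158, 0.881, 0.447], [-0.984, -0.177, 0.0]]
ft_force: [-2.0, 0.3, 5.1]
grip_width: -0.0002
```

Call:
drive_tool --targets '[[[0.02,0,0,0,0,0,-1],[0,0,0,0,0,0,-1]]]'

```text
time_s: 10.05
position: [0.4758, 0.2968, 0.1205]
tool_rot: [[0.08, -0.44, 0.895], [-0.158, 0.881, 0.447], [-0.984, -0.177, 0.001]]
ft_force: [-4.5, 0.7, 11.0]
grip_width: -0.0001
```

Run:
```python
from ov import *
st();a=contact(); qq=q.copy(); qq[3]=0; ov('wrist','w6o',qq)
```

```text
t 10.05 TCP [0.4758 0.2968 0.1205] printer -0.0622 -0.0002 F [-4.52  0.72 10.97] q [ 24.6  29.6  81.7 -10.9  68.7   2. ] w -0.0001 tilt 10.2
flap a -0.63 d 0.1328
```

View pics/w6o.png

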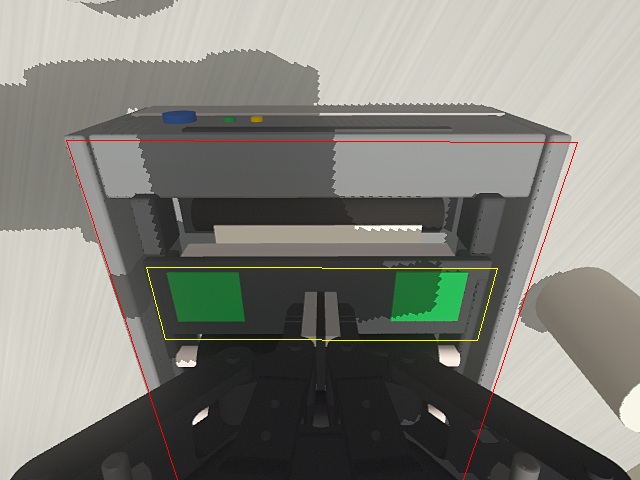

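Call:
drive_tool --targets '[[[-0.1,0,0,0,0,0,-1],[-0.3,0,0,0,0,0,-1],[-0.8,0,0,0,0,0,-1],[-1,0,0,0,0,0,-1],[-1,0,0,0,0,0,-1]]]'

```text
time_s: 10.6
position: [0.4627, 0.3218, 0.2782]
tool_rot: [[0.078, -0.44, 0.895], [-0.159, 0.881, 0.447], [-0.984, -0.177, -0.002]]
ft_force: [0.9, 1.4, -0.0]
grip_width: -0.0001
```

Call:
drive_tool --targets '[[[-1,0,0,0,0,0,-1],[-1,0,0,0,0,0,-1],[-0.8,0,0,0,0,0,-1],[0,0,0,0,0,0,-1]]]'

```text
time_s: 11.0
position: [0.4522, 0.3448, 0.4201]
tool_rot: [[0.088, -0.439, 0.894], [-0.153, 0.881, 0.447], [-0.984, -0.176, 0.01]]
ft_force: [-0.1, 0.7, -0.6]
grip_width: 0.0001
```

Run:
```python
from ov import *
st();qq=q.copy(); qq[3]=0; ov('wrist','w7o',qq)
rows([(W(.29,0,.44),tool(-42))],show=14)
```

```text
t 11.0 TCP [0.4522 0.3448 0.4201] printer -0.1157 -0.0001 F [-0.15  0.71 -0.63] q [ 30.1  22.   44.4 -11.1 113.2  -0.9] w 0.0001 tilt 10.2
9
[[0.108, -0.896, -0.004, 0.001, 0.0, 0.101, -1.0], [0.017, -0.902, -0.003, 0.001, 0.0, 0.101, -1.0], [-0.074, -0.899, -0.003, 0.001, 0.0, 0.101, -1.0], [-0.164, -0.887, -0.002, 0.001, 0.0, 0.101, -1.0], [-0.253, -0.866, -0.001, 0.001, 0.0, 0.101, -1.0], [-0.339, -0.836, -0.001, 0.001, 0.0, 0.101, -1.0], [-0.422, -0.797, -0.001, 0.001, 0.0, 0.101, -1.0], [-0.501, -0.751, -0.0, 0.001, 0.0, 0.101, -1.0], [-0.574, -0.696, 0.0, 0.001, 0.0, 0.101, -1.0]]
```

View pics/w7o.png

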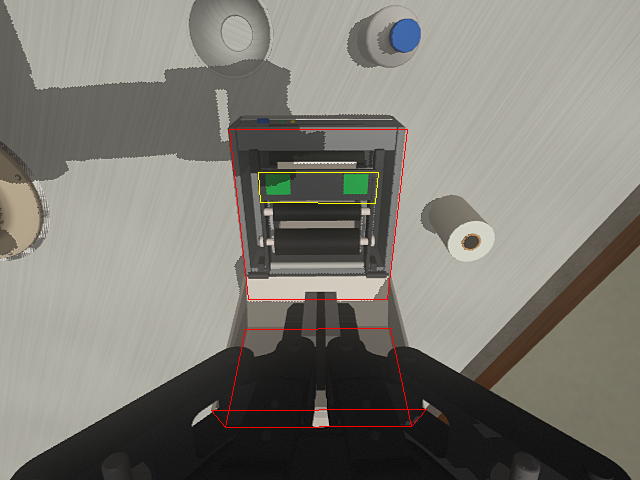

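Call:
drive_tool --targets '[[[0.1,-0.9,0,0,0,0.1,-1],[0,-0.9,0,0,0,0.1,-1],[-0.08,-0.9,0,0,0,0.1,-1],[-0.16,-0.89,0,0,0,0.1,-1],[-0.25,-0.87,0,0,0,0.1,-1]]]'

```text
time_s: 11.55
position: [0.5532, 0.1404, 0.4285]
tool_rot: [[-0.144, -0.422, 0.895], [0.287, 0.848, 0.446], [-0.947, 0.321, -0.001]]
ft_force: [1.1, 0.3, -0.4]
grip_width: 0.0001
```

Run:
```python
from ov import *
st()
rows([(W(.29,0,.44),tool(-42))],show=14)
```

```text
t 11.55 TCP [0.5532 0.1404 0.4285] printer 0.1123 -0.0001 F [ 1.09  0.25 -0.41] q [ -5.   24.2  41.1  19.1 123.2 -22.2] w 0.0001 tilt -18.7
4
[[-0.34, -0.823, -0.003, 0.001, -0.001, 0.101, -1.0], [-0.422, -0.784, -0.002, 0.001, -0.001, 0.101, -1.0], [-0.499, -0.737, -0.001, 0.001, -0.001, 0.101, -1.0], [-0.571, -0.683, -0.001, 0.001, -0.001, 0.101, -1.0]]
```

Call:
drive_tool --targets '[[[-0.34,-0.82,0,0,0,0.1,-1],[-0.42,-0.78,0,0,0,0.1,-1],[-0.5,-0.74,0,0,0,0.1,-1],[-0.57,-0.68,0,0,0,0.1,-1],[0,0,0,0,0,0,-1]]]'

```text
time_s: 12.05
position: [0.6323, -0.0227, 0.4292]
tool_rot: [[-0.309, -0.312, 0.898], [0.604, 0.665, 0.439], [-0.734, 0.678, -0.017]]
ft_force: [1.4, -0.4, -2.1]
grip_width: 0.0003
```

Run:
```python
from ov import *
st()
qq=q.copy(); qq[3]=0; ov('wrist','w8o',qq)
rows([(W(.27,0,.25),tool(-42))],show=14,step=.04)
```

```text
t 12.05 TCP [ 0.6323 -0.0227  0.4292] printer 0.2936 -0.0014 F [ 1.42 -0.38 -2.09] q [-23.3  44.   13.4  52.1 146.7 -10.2] w 0.0003 tilt -42.7
5
[[0.599, -0.429, 0.01, -0.002, -0.001, -0.0, -1.0], [0.599, -0.429, 0.008, -0.002, -0.001, -0.0, -1.0], [0.599, -0.428, 0.007, -0.002, -0.001, -0.0, -1.0], [0.599, -0.428, 0.006, -0.002, -0.001, -0.0, -1.0], [0.6, -0.428, 0.004, -0.002, -0.001, -0.0, -1.0]]
```

View pics/w8o.png

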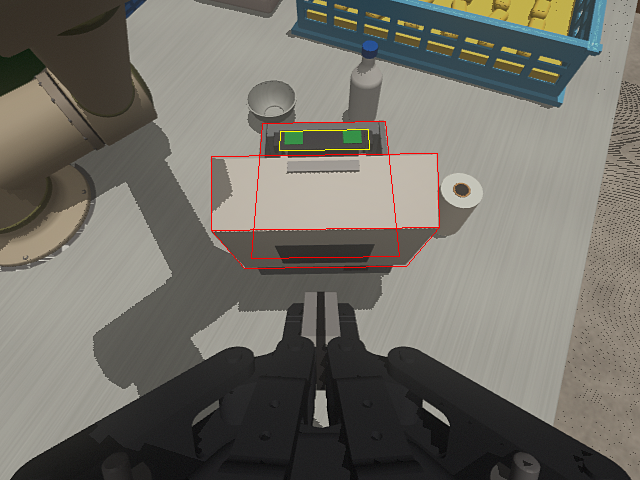

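Call:
drive_tool --targets '[[[0.4,-0.28,0,0,0,0,-1],[0.6,-0.43,0,0,0,0,-1],[0.6,-0.43,0,0,0,0,-1],[0,0,0,0,0,0,-1]]]'

```text
time_s: 12.5
position: [0.6238, -0.0052, 0.3386]
tool_rot: [[-0.302, -0.329, 0.895], [0.594, 0.669, 0.446], [-0.746, 0.666, -0.007]]
ft_force: [-0.7, -0.5, 0.2]
grip_width: 0.0001
```

```bash
cat >> pl.py <<'E'
def ctcp(a,tilt,d=.165,pen=0,y=0):
    C=cov(np.r_[q[:4],a],(d,y,.07-pen))[0]; R=tool(tilt)
    n=cov(np.r_[q[:4],a],(0,0,1))[0]-cov(np.r_[q[:4],a],(0,0,0))[0]
    sg=np.sign(-n@R[:,1]) # corner with lowest n
    return C-sg*R[:,1]*.011,R
E
python3 - <<'E'
from ov import *
st()
a=q[4]
for t in (-42,-30):
  P,R=ctcp(a,t); d=P-np.r_[q[:2],0]; print(t,d@XP,P[2])
P,R=ctcp(a,-42)
rows([(P+.03*XP,R)],show=14,step=.03)
E
```

```text
t 12.5 TCP [ 0.6238 -0.0052  0.3386] printer 0.2741 -0.0013 F [-0.68 -0.48  0.23] q [-22.1  39.8  35.7  36.2 132.4 -30.2] w 0.0001 tilt -41.8
-42 0.18094623796107112 0.24291220442539999
-30 0.18229792432244862 0.2447726410953474
4
[[0.567, -0.083, 0.011, -0.0, -0.002, 0.001, -1.0], [0.567, -0.084, 0.01, -0.0, -0.002, 0.001, -1.0], [0.567, -0.084, 0.009, -0.0, -0.002, 0.001, -1.0], [0.567, -0.085, 0.008, -0.0, -0.002, 0.001, -1.0]]
```

Call:
drive_tool --targets '[[[0.57,-0.08,0.01,0,0,0,-1],[0.57,-0.08,0.01,0,0,0,-1],[0.57,-0.08,0.01,0,0,0,-1],[0.55,-0.08,0.01,0,0,0,-1],[0,0,0,0,0,0,-1]]]'

```text
time_s: 13.0
position: [0.5988, 0.052, 0.2473]
tool_rot: [[-0.296, -0.335, 0.895], [0.592, 0.671, 0.447], [-0.75, 0.662, -0.0]]
ft_force: [0.0, -0.5, -0.3]
grip_width: 0.0
```

Run:
```python
from ov import *
st()
qq=q.copy(); qq[3]=0; ov('wrist','w9o',qq)
a=q[4]
rows([ctcp(a+.05,-42)]+[ctcp(a-np.radians(k),-42+k/4) for k in (0,2,4,6,8,10,12,14)],show=14,step=.01)
```

```text
t 13.0 TCP [0.5988 0.052  0.2473] printer 0.2117 0.0016 F [ 0.05 -0.47 -0.34] q [-18.4  37.3  54.9  31.4 116.  -38.1] w 0.0 tilt -41.4
11
[[0.159, 0.076, -0.012, 0.001, -0.0, 0.004, -1.0], [0.16, 0.075, -0.012, 0.001, -0.0, 0.004, -1.0], [0.16, 0.075, -0.012, 0.001, -0.0, 0.004, -1.0], [0.035, 0.176, -0.0, -0.0, 0.0, 0.0, -1.0], [0.028, 0.122, 0.0, -0.0, -0.0, -0.009, -1.0], [0.031, 0.121, -0.0, 0.0, -0.0, -0.009, -1.0], [0.034, 0.12, -0.0, 0.0, 0.0, -0.009, -1.0], [0.037, 0.119, 0.0, 0.0, 0.0, -0.009, -1.0], [0.04, 0.118, 0.0, 0.0, 0.0, -0.009, -1.0], [0.043, 0.117, -0.0, -0.0, -0.0, -0.009, -1.0], [0.046, 0.115, -0.0, 0.0, 0.0, -0.009, -1.0]]
```

View pics/w9o.png

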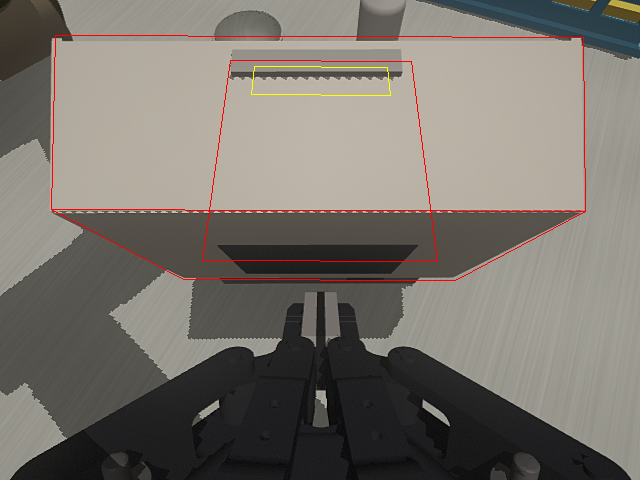

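Call:
drive_tool --targets '[[[0.16,0.075,-0.01,0,0,0,-1],[0.16,0.075,-0.01,0,0,0,-1],[0.13,0.1,-0.01,0,0,0,-1],[0.03,0.12,0,0,0,0,-1],[0.03,0.12,0,0,0,0,-1]]]'

```text
time_s: 13.55
position: [0.5819, 0.0815, 0.2444]
tool_rot: [[-0.294, -0.335, 0.895], [0.591, 0.672, 0.446], [-0.751, 0.66, 0.0]]
ft_force: [1.2, -3.4, -1.9]
grip_width: 0.0003
```

```bash
cat >> pl.py <<'E'
def ccontact():
    o=observe(); P=np.array(o['position']); R=np.array(o['tool_rot']); best=[]
    for sg in (1,-1):
        C=P+sg*R[:,1]*.011; v=C-np.r_[q[:2],0]; x,z=.085-v@XP, C[2]-.094; r=np.hypot(x,z)
        d=np.sqrt(max(r*r-.07**2,0)); a=np.arctan2(z,x)-np.arctan2(.07,d); best.append((a,d))
    a,d=min(best); a,d=max(best)
    print('cover a if front/rear corner',[(np.degrees(a).round(2),round(d,4)) for a,d in best]); return best
E
python3 - <<'E'
from ov import *
st()
a=ccontact()[0][0]
rows([ctcp(a-np.radians(k),-42+k/4) for k in (2,5,8,11,14,17,20,23,26,29)],show=14,step=.03)
E
```

```text
t 13.55 TCP [0.5819 0.0815 0.2444] printer 0.1778 -0.0005 F [ 1.19 -3.35 -1.87] q [-16.4  35.2  59.5  31.7 112.7 -37.6] w 0.0003 tilt -41.3
cover a if front/rear corner [(np.float64(95.17), np.float64(0.1647)), (np.float64(101.68), np.float64(0.1607))]
10
[[0.026, 0.125, 0.009, 0.003, -0.002, 0.003, -1.0], [0.051, 0.18, -0.0, -0.0, 0.0, -0.013, -1.0], [0.058, 0.177, 0.0, 0.0, -0.0, -0.013, -1.0], [0.065, 0.175, 0.0, 0.0, 0.0, -0.013, -1.0], [0.072, 0.172, -0.0, -0.0, 0.0, -0.013, -1.0], [0.079, 0.169, -0.0, -0.0, -0.0, -0.013, -1.0], [0.085, 0.166, 0.0, 0.0, 0.0, -0.013, -1.0], [0.092, 0.162, -0.0, -0.0, -0.0, -0.013, -1.0], [0.098, 0.158, -0.0, 0.0, -0.0, -0.013, -1.0], [0.104, 0.154, 0.0, -0.0, 0.0, -0.013, -1.0]]
```

Call:
drive_tool --targets '[[[0.03,0.12,0,0,0,0,-1],[0.05,0.16,0,0,0,-0.013,-1],[0.055,0.16,0,0,0,-0.013,-1],[0.06,0.16,0,0,0,-0.013,-1],[0.065,0.16,0,0,0,-0.013,-1]]]'

```text
time_s: 14.05
position: [0.5654, 0.1146, 0.26]
tool_rot: [[-0.275, -0.351, 0.895], [0.555, 0.702, 0.445], [-0.785, 0.619, 0.002]]
ft_force: [1.2, -5.1, 4.9]
grip_width: 0.0002
```

Run:
```python
from ov import *
st()
a=ccontact()[0][0]
rows([ctcp(a-np.radians(k),-39.5+k/4) for k in (3,6,9,12,15,18,21,24,27,30)],show=14,step=.03)
```

```text
t 14.05 TCP [0.5654 0.1146 0.26  ] printer 0.1408 -0.0006 F [ 1.25 -5.12  4.93] q [-13.2  31.7  61.9  30.6 110.1 -35.1] w 0.0002 tilt -38.3
cover a if front/rear corner [(np.float64(82.27), np.float64(0.1649)), (np.float64(87.99), np.float64(0.1569))]
10
[[0.079, 0.171, 0.012, 0.003, -0.0, 0.008, -1.0], [0.085, 0.166, 0.0, 0.0, -0.0, -0.013, -1.0], [0.092, 0.162, 0.0, -0.0, 0.0, -0.013, -1.0], [0.098, 0.158, -0.0, 0.0, -0.0, -0.013, -1.0], [0.104, 0.154, 0.0, -0.0, -0.0, -0.013, -1.0], [0.11, 0.15, -0.0, 0.0, 0.0, -0.013, -1.0], [0.116, 0.145, 0.0, -0.0, 0.0, -0.013, -1.0], [0.121, 0.141, -0.0, 0.0, -0.0, -0.013, -1.0], [0.127, 0.136, 0.0, -0.0, -0.0, -0.013, -1.0], [0.132, 0.13, -0.0, -0.0, -0.0, -0.013, -1.0]]
```

Call:
drive_tool --targets '[[[0.08,0.165,0.005,0,0,-0.01,-1],[0.085,0.165,0.005,0,0,-0.013,-1],[0.09,0.16,0,0,0,-0.013,-1],[0.098,0.158,0,0,0,-0.013,-1],[0.104,0.154,0,0,0,-0.013,-1]]]'

```text
time_s: 14.55
position: [0.5453, 0.1564, 0.2657]
tool_rot: [[-0.253, -0.367, 0.895], [0.511, 0.735, 0.446], [-0.821, 0.57, 0.002]]
ft_force: [1.6, -3.3, 5.6]
grip_width: -0.0001
```

Run:
```python
from ov import *
st()
a=ccontact()[0][0]
rows([ctcp(a-np.radians(k),-35+k/4) for k in (3,6,9,12,15,18,21,24,27,30)],show=14,step=.03)
```

```text
t 14.55 TCP [0.5453 0.1564 0.2657] printer 0.0944 -0.0001 F [ 1.55 -3.34  5.62] q [ -8.8  28.5  65.2  29.  105.9 -32.1] w -0.0001 tilt -34.8
cover a if front/rear corner [(np.float64(66.96), np.float64(0.1636)), (np.float64(71.49), np.float64(0.151))]
10
[[0.094, 0.175, 0.002, 0.004, -0.0, -0.009, -1.0], [0.115, 0.146, -0.0, -0.0, -0.0, -0.013, -1.0], [0.12, 0.142, 0.0, 0.0, 0.0, -0.013, -1.0], [0.126, 0.137, -0.0, -0.0, -0.0, -0.013, -1.0], [0.131, 0.131, 0.0, -0.0, 0.0, -0.013, -1.0], [0.136, 0.126, -0.0, 0.0, -0.0, -0.013, -1.0], [0.141, 0.121, -0.0, -0.0, -0.0, -0.013, -1.0], [0.146, 0.115, 0.0, 0.0, 0.0, -0.013, -1.0], [0.15, 0.109, -0.0, 0.0, 0.0, -0.013, -1.0], [0.154, 0.103, -0.0, -0.0, 0.0, -0.013, -1.0]]
```

Run:
```python
from ov import *
a=np.radians(67)
rows([ctcp(a-np.radians(k),-34.8+k*.45) for k in (3,6,9,12,15,18,21,24,27,30,33,36)],show=14,step=.03)
```

```text
12
[[0.09, 0.172, 0.002, 0.004, -0.0, -0.023, -1.0], [0.11, 0.148, -0.0, 0.0, 0.0, -0.024, -1.0], [0.114, 0.145, 0.0, 0.0, -0.0, -0.024, -1.0], [0.119, 0.141, -0.0, -0.0, -0.0, -0.024, -1.0], [0.123, 0.138, -0.0, 0.0, -0.0, -0.024, -1.0], [0.127, 0.134, 0.0, 0.0, 0.0, -0.024, -1.0], [0.13, 0.13, -0.0, -0.0, -0.0, -0.024, -1.0], [0.134, 0.126, -0.0, -0.0, -0.0, -0.024, -1.0], [0.138, 0.122, -0.0, 0.0, 0.0, -0.024, -1.0], [0.141, 0.118, -0.0, -0.0, -0.0, -0.024, -1.0], [0.144, 0.113, 0.0, 0.0, 0.0, -0.024, -1.0], [0.148, 0.109, 0.0, -0.0, -0.0, -0.024, -1.0]]
```

Call:
drive_tool --targets '[[[0.09,0.17,0,0.004,0,-0.023,-1],[0.11,0.148,0,0,0,-0.024,-1],[0.114,0.145,0,0,0,-0.024,-1],[0.119,0.141,0,0,0,-0.024,-1],[0.123,0.138,0,0,0,-0.024,-1]]]'

```text
time_s: 15.05
position: [0.5245, 0.1981, 0.2611]
tool_rot: [[-0.209, -0.391, 0.896], [0.419, 0.792, 0.443], [-0.884, 0.468, -0.001]]
ft_force: [0.7, -1.5, 5.7]
grip_width: -0.0003
```

Run:
```python
from ov import *
st()
a=ccontact()[0][0]; t0=-28
rows([ctcp(a-np.radians(k),t0+k*.45) for k in (3,6,9,12,15,18,21,24,27,30,33,36)],show=10,step=.03)
save(get_image('wrist'),'w10')
```

```text
t 15.05 TCP [0.5245 0.1981 0.2611] printer 0.0479 -0.0003 F [ 0.73 -1.51  5.72] q [ -2.7  25.4  68.5  24.5  99.6 -27.8] w -0.0003 tilt -27.9
cover a if front/rear corner [(np.float64(51.7), np.float64(0.1642)), (np.float64(55.17), np.float64(0.1486))]
12
[[0.121, 0.148, 0.006, -0.0, -0.001, -0.022, -1.0], [0.131, 0.129, 0.0, 0.0, 0.0, -0.024, -1.0], [0.135, 0.125, -0.0, -0.0, -0.0, -0.024, -1.0], [0.138, 0.121, 0.0, 0.0, 0.0, -0.024, -1.0], [0.142, 0.117, 0.0, -0.0, 0.0, -0.024, -1.0], [0.145, 0.113, -0.0, 0.0, 0.0, -0.024, -1.0], [0.148, 0.108, -0.0, -0.0, -0.0, -0.024, -1.0], [0.151, 0.104, 0.0, 0.0, 0.0, -0.024, -1.0], [0.154, 0.099, -0.0, -0.0, -0.0, -0.024, -1.0], [0.157, 0.095, 0.0, -0.0, -0.0, -0.024, -1.0]]
```

View pics/w10.png

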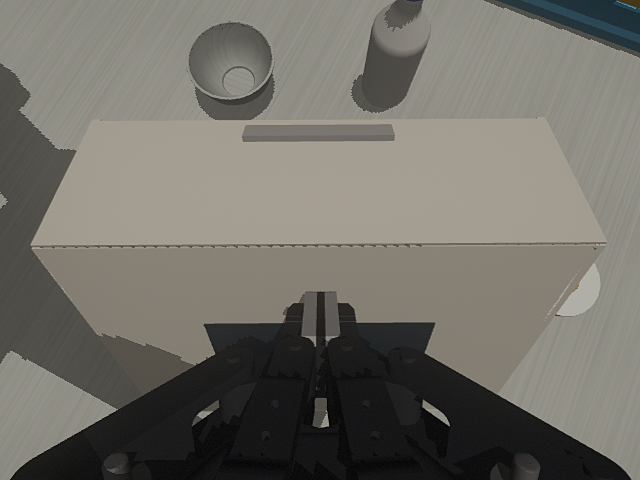

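Call:
drive_tool --targets '[[[0.12,0.145,0,0,0,-0.023,-1],[0.13,0.13,0,0,0,-0.024,-1],[0.135,0.125,0,0,0,-0.024,-1],[0.138,0.121,0,0,0,-0.024,-1],[0.142,0.117,0,0,0,-0.024,-1]]]'

```text
time_s: 15.6
position: [0.5054, 0.2364, 0.2442]
tool_rot: [[-0.161, -0.413, 0.896], [0.322, 0.837, 0.443], [-0.933, 0.36, -0.002]]
ft_force: [-0.4, -0.8, 3.5]
grip_width: 0.0003
```

Run:
```python
from ov import *
st()
a=ccontact()[0][0]; t0=-21
rows([ctcp(a-np.radians(k),t0+k*.4) for k in (3,6,9,12,15,18,20.5,23,25,27,29,30,31,32)],show=14,step=.03)
```

```text
t 15.6 TCP [0.5054 0.2364 0.2442] printer 0.005 -0.0004 F [-0.37 -0.8   3.46] q [  3.7  23.8  71.8  19.4  92.7 -23.1] w 0.0003 tilt -21.1
cover a if front/rear corner [(np.float64(36.6), np.float64(0.1644)), (np.float64(38.93), np.float64(0.1461))]
14
[[0.141, 0.125, 0.009, -0.0, -0.002, -0.023, -1.0], [0.149, 0.108, -0.0, 0.0, -0.0, -0.021, -1.0], [0.152, 0.104, 0.0, -0.0, -0.0, -0.021, -1.0], [0.155, 0.099, -0.0, 0.0, 0.0, -0.021, -1.0], [0.158, 0.094, -0.0, 0.0, 0.0, -0.021, -1.0], [0.161, 0.088, 0.0, -0.0, 0.0, -0.021, -1.0], [0.136, 0.07, 0.0, -0.0, -0.0, -0.017, -1.0], [0.138, 0.066, -0.0, 0.0, 0.0, -0.017, -1.0], [0.111, 0.05, 0.0, -0.0, -0.0, -0.014, -1.0], [0.119, 0.488, -0.0, 0.0, 0.0, -0.014, -1.0], [0.12, 0.046, -0.0, 0.0, -0.0, -0.014, -1.0], [0.06, 0.022, 0.0, -0.0, 0.0, -0.007, -1.0], [0.06, 0.021, 0.0, 0.0, -0.0, -0.007, -1.0], [0.061, 0.021, -0.0, -0.0, 0.0, -0.007, -1.0]]
```

Call:
drive_tool --targets '[[[0.14,0.12,0.005,0,0,-0.023,-1],[0.149,0.108,0,0,0,-0.021,-1],[0.152,0.104,0,0,0,-0.021,-1],[0.155,0.099,0,0,0,-0.021,-1],[0.15,0.09,0,0,0,-0.021,-1]]]'

```text
time_s: 16.1
position: [0.4895, 0.2691, 0.2171]
tool_rot: [[-0.116, -0.428, 0.896], [0.231, 0.866, 0.443], [-0.966, 0.259, -0.002]]
ft_force: [-0.4, 0.1, 2.9]
grip_width: 0.0003
```

Run:
```python
from ov import *
st()
a=ccontact()[0][0]; t0=-15.5
rows([ctcp(a-np.radians(k),t0+k*.7) for k in (2.5,5,7,9,11,13,15,17,18,19,20,21)],show=14,step=.03)
```

```text
t 16.1 TCP [0.4895 0.2691 0.2171] printer -0.0313 -0.0001 F [-0.36  0.13  2.89] q [  9.9  23.8  75.   14.4  85.7 -18.1] w 0.0003 tilt -15.0
cover a if front/rear corner [(np.float64(21.72), np.float64(0.1645)), (np.float64(22.75), np.float64(0.144))]
12
[[0.132, 0.084, 0.003, -0.0, -0.002, -0.022, -1.0], [0.132, 0.072, 0.0, -0.0, 0.0, -0.031, -1.0], [0.106, 0.056, -0.0, -0.0, -0.0, -0.024, -1.0], [0.107, 0.055, 0.0, 0.0, 0.0, -0.024, -1.0], [0.108, 0.054, 0.0, -0.0, -0.0, -0.024, -1.0], [0.108, 0.053, -0.0, 0.0, -0.0, -0.024, -1.0], [0.109, 0.052, 0.0, -0.0, 0.0, -0.024, -1.0], [0.109, 0.05, -0.0, -0.0, -0.0, -0.024, -1.0], [0.055, 0.025, 0.0, -0.0, 0.0, -0.012, -1.0], [0.055, 0.025, 0.0, 0.0, -0.0, -0.012, -1.0], [0.055, 0.024, 0.0, -0.0, 0.0, -0.012, -1.0], [0.06, 0.464, -0.0, 0.0, 0.0, -0.012, -1.0]]
```

Call:
drive_tool --targets '[[[0.13,0.08,0,0,0,-0.022,-1],[0.13,0.07,0,0,0,-0.03,-1],[0.106,0.056,0,0,0,-0.024,-1],[0.107,0.055,0,0,0,-0.024,-1],[0.108,0.054,0,0,0,-0.024,-1]]]'

```text
time_s: 16.6
position: [0.4801, 0.2881, 0.1923]
tool_rot: [[-0.062, -0.439, 0.897], [0.122, 0.888, 0.443], [-0.991, 0.137, -0.002]]
ft_force: [-0.0, 1.0, 1.2]
grip_width: 0.0001
```

Run:
```python
from ov import *
st()
a=ccontact()[0][0]; t0=-7
rows([ctcp(a-np.radians(k),t0+k*.6) for k in (2,4,6,7,8,9,10,11)],show=14,step=.03)
```

```text
t 16.6 TCP [0.4801 0.2881 0.1923] printer -0.0525 -0.0002 F [-0.02  0.99  1.15] q [ 15.2  24.5  77.    7.8  80.1 -12.5] w 0.0001 tilt -7.9
cover a if front/rear corner [(np.float64(10.89), np.float64(0.1646)), (np.float64(11.36), np.float64(0.1432))]
8
[[0.105, 0.061, 0.004, -0.0, -0.002, -0.036, -1.0], [0.109, 0.053, 0.0, -0.0, 0.0, -0.021, -1.0], [0.109, 0.051, 0.0, 0.0, -0.0, -0.021, -1.0], [0.055, 0.025, -0.0, 0.0, -0.0, -0.01, -1.0], [0.055, 0.025, 0.0, -0.0, 0.0, -0.01, -1.0], [0.055, 0.025, 0.0, -0.0, -0.0, -0.01, -1.0], [0.06, 0.464, -0.0, -0.0, 0.0, -0.01, -1.0], [0.06, 0.024, -0.0, 0.0, -0.0, -0.01, -1.0]]
```

Call:
drive_tool --targets '[[[0.105,0.055,0,0,0,-0.03,-1],[0.1,0.05,0,0,0,-0.021,-1],[0.09,0.045,0,0,0,-0.021,-1],[0.06,0.03,0,0,0,-0.01,-1],[0.055,0.025,0,0,0,-0.01,-1]]]'

```text
time_s: 17.1
position: [0.4746, 0.2989, 0.173]
tool_rot: [[-0.023, -0.442, 0.896], [0.041, 0.896, 0.443], [-0.999, 0.046, -0.002]]
ft_force: [-0.0, 0.3, 1.0]
grip_width: 0.0003
```

Call:
drive_tool --targets '[[[0.05,0.02,0,0,0,-0.01,-1],[0.05,0.02,0,0,0,-0.01,-1],[0,0,0,0,0,0,-1]]]'

```text
time_s: 17.4
position: [0.4736, 0.3009, 0.1681]
tool_rot: [[-0.014, -0.443, 0.896], [0.023, 0.896, 0.443], [-1.0, 0.027, -0.002]]
ft_force: [0.0, 0.2, -0.1]
grip_width: 0.0003
```

Run:
```python
from ov import *
st();ccontact()
```

```text
t 17.4 TCP [0.4736 0.3009 0.1681] printer -0.0668 -0.0004 F [ 0.01  0.17 -0.13] q [19.6 25.9 78.6  1.5 75.8 -7.1] w 0.0003 tilt -1.5
cover a if front/rear corner [(np.float64(1.52), np.float64(0.1647)), (np.float64(1.52), np.float64(0.1427))]
```

Call:
drive_tool --targets '[[[0.03,0.01,0,0,0,0,-1],[0.03,0.01,0,0,0,0,-1],[0.02,0,0,0,0,0,-1],[0,0,0,0,0,0,-1]]]'

```text
time_s: 17.8
position: [0.4733, 0.3017, 0.1643]
tool_rot: [[-0.014, -0.443, 0.897], [0.023, 0.896, 0.443], [-1.0, 0.027, -0.002]]
ft_force: [0.3, 0.0, -0.1]
grip_width: 0.0001
```

Call:
drive_tool --targets '[[[0.02,0,0,0,0,0,-1],[0,0,0,0,0,0,-1]]]'

```text
time_s: 18.0
position: [0.4734, 0.3017, 0.1641]
tool_rot: [[-0.013, -0.443, 0.897], [0.023, 0.896, 0.443], [-1.0, 0.027, -0.001]]
ft_force: [-2.5, -1.2, 5.3]
grip_width: -0.0001
```

Call:
drive_tool --targets '[[[0.02,0,0,0,0,0,-1],[0,0,0,0,0,0,-1]]]'

```text
time_s: 18.2
position: [0.4734, 0.3017, 0.164]
tool_rot: [[-0.012, -0.443, 0.897], [0.024, 0.896, 0.443], [-1.0, 0.027, -0.0]]
ft_force: [-4.4, -1.3, 12.7]
grip_width: 0.0002
```

Call:
drive_tool --targets '[[[-0.1,0,0,0,0,0,-1],[-0.3,0,0,0,0,0,-1],[-0.8,0,0,0,0,0,-1],[-1,0,0,0,0,0,-1],[-1,0,0,0,0,0,-1]]]'

```text
time_s: 18.7
position: [0.4751, 0.2977, 0.324]
tool_rot: [[-0.015, -0.443, 0.897], [0.023, 0.896, 0.443], [-1.0, 0.027, -0.003]]
ft_force: [1.4, 0.1, 0.2]
grip_width: -0.0
```

Call:
drive_tool --targets '[[[-1,0,0,0,0,0,-1],[-0.5,-1,0,0,0,0,-1],[0,-1,0,0,0,0,-1],[0,-1,0,0,0,0,-1],[0,0,0,0,0,0,-1]]]'

```text
time_s: 19.2
position: [0.5427, 0.1618, 0.3895]
tool_rot: [[-0.015, -0.437, 0.899], [0.022, 0.899, 0.437], [-1.0, 0.027, -0.004]]
ft_force: [0.1, -0.5, 0.2]
grip_width: -0.0
```

Run:
```python
from ov import *
st()
qq=q.copy(); qq[3]=0; qq[4]=0; ov('wrist','wf',qq); ov('scene','sf',qq)
```

```text
t 19.2 TCP [0.5427 0.1618 0.3895] printer 0.0885 -0.0 F [ 0.1  -0.49  0.21] q [  4.   20.8  50.5   1.4 109.5 -21.4] w -0.0 tilt -1.5
```

View pics/wf.png

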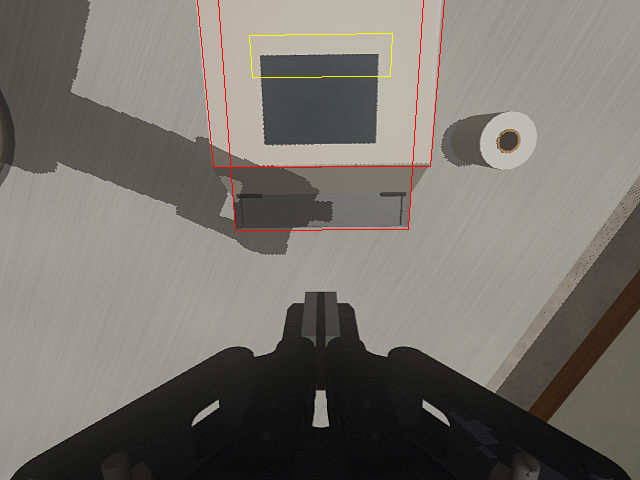

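View pics/sf.png

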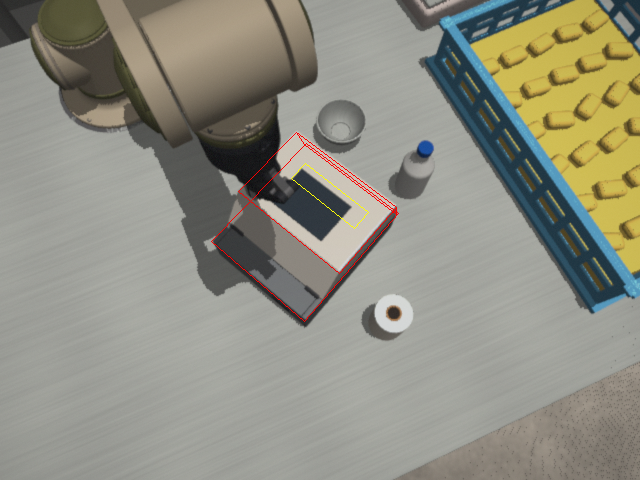

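Both overlays at angle 0 line up with the shut cover. The bowl (341,122), bottle (417,170) and spare roll (392,315) sit at their starting pixels, and the tool is clear of everything.

```bash
python3 -c "
from rig import *
print(close_job())"
```

```text
the job is handed in; nothing more can be done
None
```

The print-head flap is down on the roller and the top cover is shut over it. The job was handed in at about 19 s of robot time.

- **Flap:** I pushed it down from about 74° with the shut fingertips on the front plate, between the green pads. By my tracking the contact stayed 131–135 mm from the hinge, clear of the ribbon rolls. It reached its firm stop at about 11 N, and pictures after I backed off showed it still down with both rolls in place.
- **Cover:** I then swung it shut from about 96° with the fingertips on its flat outer face. It stopped at a height of 0.164 m, which is the stated shut height, at about 13 N.
- **Last checks:** Before hand-in, the shut model matched both the wrist and scene pictures, and the bowl, bottle and spare roll had not moved. The tool hung free, with readings under 1 N.
- **Small disagreement:** The flap's stop read about 1.5 mm lower than the sizes given predict. I put that down to the calibration tolerance.

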